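# Close down a microscope station

### The job

Close down the microscope station: turn the lamp dial back until its white pointer stands at the long thick mark on the control box, nest all the loose white cups fully home into one upright stack in the cup on the cork mat (which stays on its mat), and pack the jars and the slide case that are out upright, side by side, down on the floor of the little wooden box. Any order will do; leave the rock, the reagent bottle and the petri dish alone.

Things in the scene. Friction and masses are not known exactly. Their poses are not given: they have to be found in the camera images.
- lamp (a joint): angle of the lamp dial (rad), grows clockwise seen from above, range 0 to 2.6; 0: white pointer line towards the front (-x side) of the control box; 1.0: pointer at the long thick mark
- lamp_grip (a point): point on the dial's axis at the height to grip it. The dial is a black disc 44 across with an upright bar grip 42 long, 14 thick, from 25 below this point to 7 above it. The point turns with the dial: x runs along the bar; the white pointer line lies on the bar's top at its -x end
- lamp_mark (a point): middle of the long thick black mark on the top of the control box, beside the dial (the other marks are short and thin); lies 42.5 from the dial's axis
- lamp_box: white lamp control box of the microscope, fixed, 105 (x) x 120 (y) x 60 tall, the dial in the middle of its top. Origin: centre of the underside, z up
- cork_mat: round cork mat, fixed, 100 across, 3 thick. Origin: centre of the underside, z up
- cup_base: white plastic sample cup, upright on the cork mat, open on top, all cups alike: 64 tall, conical body 38 across at the foot, 55 at height 42, then a straight collar 66 across up to the rim, wall 3. Nested, its shoulder (height 42) rests on the rim below, so it stands 22 above the next cup, with 2 sideways play. 60 g. Origin: centre of underside, z up
- cup1: white plastic sample cup, upright on the bench, open on top, all cups alike: 64 tall, conical body 38 across at the foot, 55 at height 42, then a straight collar 66 across up to the rim, wall 3. Nested, its shoulder (height 42) rests on the rim below, so it stands 22 above the next cup, with 2 sideways play. 60 g. Origin: centre of underside, z up. May be absent
- cup2: white plastic sample cup, upright on the bench, open on top, all cups alike: 64 tall, conical body 38 across at the foot, 55 at height 42, then a straight collar 66 across up to the rim, wall 3. Nested, its shoulder (height 42) rests on the rim below, so it stands 22 above the next cup, with 2 sideways play. 60 g. Origin: centre of underside, z up. May be absent
- cup3: white plastic sample cup, upright on the bench, open on top, all cups alike: 64 tall, conical body 38 across at the foot, 55 at height 42, then a straight collar 66 across up to the rim, wall 3. Nested, its shoulder (height 42) rests on the rim below, so it stands 22 above the next cup, with 2 sideways play. 60 g. Origin: centre of underside, z up. May be absent
- cup4: white plastic sample cup, upright on the bench, open on top, all cups alike: 64 tall, conical body 38 across at the foot, 55 at height 42, then a straight collar 66 across up to the rim, wall 3. Nested, its shoulder (height 42) rests on the rim below, so it stands 22 above the next cup, with 2 sideways play. 60 g. Origin: centre of underside, z up. May be absent
- jar_round: small round amber jar with a black lid, 40 across, 52 tall, upright on the bench, about 90 g. Origin: centre of the underside, z up. May be absent
- jar_square: small square green-glass jar with a black lid, 38 x 38, 50 tall, upright on the bench, about 100 g. Origin: centre of the underside, z up. May be absent
- slide_case: grey upright case for microscope slides, 26 (its x) x 40 (its y), 54 tall, about 70 g. Origin: centre of the underside, z up. May be absent
- kit_box: small open wooden box, fixed, outside 56 (x) x 124 (y) x 32 tall, walls and floor 5 thick, so inside 46 x 114 and 27 deep. Both jars and the slide case fit in one row along y, 10 to spare, the case with its 26 side along the row. Origin: centre of the underside, z up
- kit_box_in (a point): centre of the inner floor of the wooden box, axes as the box
- rock: brown rock specimen, about 74 across, 44 tall; leave it alone. Origin: centre of the underside
- reagent_bottle: amber reagent bottle with a cap, 60 across, 120 tall; leave it alone. Origin: centre of the underside
- petri: closed petri dish, 90 across, 15 tall; leave it alone. Origin: centre of the underside
Not all that is in view belongs to the job. Leave any pink look-alike of the cup4 alone.

How it is judged (in metres and radians):
At the end, for the whole second after the job is handed in: Dial within 0.1 rad of the mark. Base cup upright on the mat (within 30 mm of its centre); every other cup upright, 19 to 26 mm above another cup and within 5 mm of its axis, all within 12 mm of the base cup's. Jars and case upright in the box, within 4 mm of its floor. All at rest (value of joint lamp between 0.9 and 1.1 rad and horizontal distance between cup_base and cork_mat below 0.03 m and angle between each of cup_base, cup1, cup2, cup3, cup4, jar_round, jar_square, slide_case's own z axis and vertical below 0.1 rad and linear speed of each of cup_base, cup1, cup2, cup3, cup4, jar_round, jar_square, slide_case below 0.02 m/s and horizontal distance between each of cup1, cup2, cup3, cup4 and cup_base below 0.012 m and ((z of cup1 in the frame of cup_base between 0.019 and 0.026 m and horizontal distance between cup1 and cup_base below 0.005 m) or (z of cup1 in the frame of cup2 between 0.019 and 0.026 m and horizontal distance between cup1 and cup2 below 0.005 m) or (z of cup1 in the frame of cup3 between 0.019 and 0.026 m and horizontal distance between cup1 and cup3 below 0.005 m) or (z of cup1 in the frame of cup4 between 0.019 and 0.026 m and horizontal distance between cup1 and cup4 below 0.005 m)) and ((z of cup2 in the frame of cup_base between 0.019 and 0.026 m and horizontal distance between cup2 and cup_base below 0.005 m) or (z of cup2 in the frame of cup1 between 0.019 and 0.026 m and horizontal distance between cup2 and cup1 below 0.005 m) or (z of cup2 in the frame of cup3 between 0.019 and 0.026 m and horizontal distance between cup2 and cup3 below 0.005 m) or (z of cup2 in the frame of cup4 between 0.019 and 0.026 m and horizontal distance between cup2 and cup4 below 0.005 m)) and ((z of cup3 in the frame of cup_base between 0.019 and 0.026 m and horizontal distance between cup3 and cup_base below 0.005 m) or (z of cup3 in the frame of cup1 between 0.019 and 0.026 m and horizontal distance between cup3 and cup1 below 0.005 m) or (z of cup3 in the frame of cup2 between 0.019 and 0.026 m and horizontal distance between cup3 and cup2 below 0.005 m) or (z of cup3 in the frame of cup4 between 0.019 and 0.026 m and horizontal distance between cup3 and cup4 below 0.005 m)) and ((z of cup4 in the frame of cup_base between 0.019 and 0.026 m and horizontal distance between cup4 and cup_base below 0.005 m) or (z of cup4 in the frame of cup1 between 0.019 and 0.026 m and horizontal distance between cup4 and cup1 below 0.005 m) or (z of cup4 in the frame of cup2 between 0.019 and 0.026 m and horizontal distance between cup4 and cup2 below 0.005 m) or (z of cup4 in the frame of cup3 between 0.019 and 0.026 m and horizontal distance between cup4 and cup3 below 0.005 m)) and x of jar_round in the frame of kit_box_in between -0.023 and 0.023 m and y of jar_round in the frame of kit_box_in between -0.057 and 0.057 m and z of jar_round in the frame of kit_box_in between -0.004 and 0.004 m and x of jar_square in the frame of kit_box_in between -0.023 and 0.023 m and y of jar_square in the frame of kit_box_in between -0.057 and 0.057 m and z of jar_square in the frame of kit_box_in between -0.004 and 0.004 m and x of slide_case in the frame of kit_box_in between -0.023 and 0.023 m and y of slide_case in the frame of kit_box_in between -0.057 and 0.057 m and z of slide_case in the frame of kit_box_in between -0.004 and 0.004 m); the robot touches nothing.
It fails at once if the rock specimen is shoved or knocked over (distance of rock from where it was at the start of the episode above 0.03 m or angle between rock's own z axis and vertical above 0.4 rad).
It fails at once if the reagent bottle is shoved or knocked over (distance of reagent_bottle from where it was at the start of the episode above 0.03 m or angle between reagent_bottle's own z axis and vertical above 0.4 rad).
It fails at once if the petri dish is shoved or knocked over (distance of petri from where it was at the start of the episode above 0.03 m or angle between petri's own z axis and vertical above 0.4 rad).
Of cup1, cup2, cup3, cup4 only 3 to 4 are there at a start; the rules pass over those that are not, and their reading is None.
Of jar_round, jar_square, slide_case only 2 to 3 are there at a start; the rules pass over those that are not, and their reading is None.
At some moment in a run one of jar_round, jar_square may be knocked a few centimetres aside while the robot is not near it.
It also fails if it takes over 210 s, if anything falls off the work surface, if the arm or the gripper's body presses on something with over 40 N, if the wrist force passes 120 N, or if a joint passes its speed limit or range.

### The arm

A 6-joint arm with a two-finger parallel gripper is mounted at the origin on the work surface. World frame = base frame: x ahead of the robot, y to its left, z up, the work surface at z = 0. Lengths are in mm, angles in degrees, forces in N, time in s.
With the tool pointing down it reaches from about 350 to 850 mm from the base axis. Payload 8.1 kg.
Tool frame: the origin (TCP) lies on the centre line of the jaws, within the pads' length; the fingertips stand 19 mm ahead of it and the grasp point (between the pads) is the TCP (r.tip_reach is the z of the fingertips in the tool frame, in mm); z points along the fingers, y is the line along which they close (so a half turn about z gives the same grasp; the last joint's range is limited). The gripper opens to 85 mm and grips with 20 to 120 N. Pads are 22 mm wide; open, the fingers measure 114 mm over their backs; the gripper's body (76 mm by 85 mm) begins 54 mm behind the grasp point. The pads swing forward as they close: fully open they stand 13 mm farther back than shut.
Start: joints at [72.17, 7.471, 85.268, -0, 87.261, -4.893], TCP at [134.309, 584.779, 250.292] pointing down, gripper open.
Joint ranges: [-169.43, 169.43], [-51.17, 129.36], [1.28, 143.12], [-76.62, 256.62], [0, 156.53], [-152.29, 152.29]. Speed limits (degrees/s): [136.94, 136.94, 159.86, 180, 180, 180].

### API

Orientations are given as [roll, pitch, yaw] about the fixed x, y, z axes, in that order (R = Rz(yaw) Ry(pitch) Rx(roll)).
In Python, from bench import r gives the robot as it stands. The module is installed in compiled form; this text tells all that it offers.
- The arm moves only by the shell command python3 -m handwheel 'ROWS' [FORCE]. ROWS is JSON, a list of rows, each a list of 7 numbers: the shift along the tool's x, y, z in m, then the turn, a rotation vector about the tool's x, y, z in degrees, then the finger opening in m, from 0 to 0.0854. In form: [[tx, ty, tz, ax, ay, az, claw], ...]. A call has 1 to 8 rows; each row shifts and turns the commanded pose from where the row before left it, along the tool's axes as they then stand; what a row does not reach is not made up. A row lasts 1/12 s, in which the tool goes at most 41.7 mm and 7.16 degrees, less where a joint would pass 70% of its speed; a pose out of reach is approached as far as the arm can. A call with a gripper value outside its range is refused whole. The fingers move at their own pace and stop on an object; FORCE is the grip in N (left out, the last holds). Time passes only in rows, so rows that do not move let the fingers close. It gives the time, the measured TCP pose, the force, the opening and the grip force at its end, in the units of the state.
- r.sense(): the state, without advancing time (a new reading comes with each control period).
- r.snapshot(name): name is "side" or "top" or "wrist"; returns (picture, depth): 384x512x3 uint8, blue, green, red; 384x512 float32, mm along the optical axis (not along the pixel's ray), 0 where there is no reading.
- r.calibration(name): a dict with "vfov" (degrees; the focal length in pixels is half the picture's height over the tangent of half this angle, whatever the lens; pixels are square), "cx", "cy" (the principal point, pixels), "rvec" (rotation vector, rad) and "tvec" (3), from world to camera coordinates, as OpenCV has them; the wrist camera has in their place "tool_from_camera" (4x4, takes a point from camera to tool coordinates, whose origin is the TCP and whose axes are the flange's). Camera axes: x right, y down, z forward; pixel columns grow to the right and rows downward; lengths in mm; the calibration is good to about 2 mm. A picture is of the moment at which its call begins: read the wrist's pose just before it. calibration takes no time and is no camera call.
- r.hand_in(): hands the job in; it is judged then, once.
The state is a dict: "time": time; "joint_pos": joint angles; "qd": joint speeds; "joint_efforts": joint torques, N m; "tool_pos": TCP position; "tcp_rot": TCP orientation; "ft_force": force on the tool from outside, world axes, zero at the start; "wrist_torque": the same for the moment, N m; "finger_gap": finger opening in mm; "grip_force": force on a finger pad.
Only numpy, scipy, OpenCV 4.12 (cv2) and the standard library are available. Lean on these libraries where they do the work, as an engineer would, in place of code of your own. Each camera call takes 0.05 s, during which the arm holds its last target. There are 200 camera calls.

## Working session

There is one attempt and no reset: what is moved stays moved. The work goes in short steps, Python scripts to look and compute and a shell command to move; the robot and the scene stay as the last step left them, time stands still between calls to the robot, and variables do not carry over. Pictures are saved under pics/ and viewed, at most 14 in all, crops included, and the job is handed in when it is done.

```bash
mkdir -p pics; cat > h.py <<'E'
import numpy as np, cv2, json
from bench import r
from scipy.spatial.transform import Rotation as R
def K(c):
    f=192/np.tan(np.radians(c["vfov"])/2); return np.array([[f,0,c["cx"]],[0,f,c["cy"]],[0,0,1]])
def snap(name):
    s=r.sense(); im,d=r.snapshot(name); c=r.calibration(name)
    T=np.eye(4)
    if name=="wrist":
        W=np.eye(4); W[:3,:3]=R.from_euler("xyz",s["tcp_rot"],degrees=True).as_matrix(); W[:3,3]=s["tool_pos"]
        T=W@np.array(c["tool_from_camera"])
    else:
        M=R.from_rotvec(np.array(c["rvec"]).ravel()).as_matrix(); T[:3,:3]=M.T; T[:3,3]=-M.T@np.array(c["tvec"]).ravel()
    v,u=np.mgrid[:384,:512]; k=K(c)
    P=np.stack([(u-k[0,2])/k[0,0]*d,(v-k[1,2])/k[1,1]*d,d],-1)@T[:3,:3].T+T[:3,3]
    P[d<=0]=np.nan
    return im,d,P,T,k
E
python3 - <<'E'
from h import *
s=r.sense(); print(s)
for n in("top","side","wrist"):
    im,d,P,T,k=snap(n); cv2.imwrite(f"pics/{n}0.png",im); np.save(f"{n}0.npy",P); print(n,r.calibration(n).keys(),T.round(2).tolist(),k[0,0])
E
```

```text
{'time': 0.0, 'joint_pos': array([ 7.21680688e+01,  7.51633184e+00,  8.53298744e+01, -3.23619193e-03,
        8.72616545e+01, -4.89409488e+00]), 'qd': array([-4.14414489e-03, -1.27452763e-02,  4.80509399e-02,  1.12776458e-02,
       -5.75664176e-02,  4.98966287e-05]), 'joint_efforts': array([ 1.00180965e-03, -5.69386375e+01, -5.00559747e+01, -3.41480290e-04,
        1.45192680e-02,  4.53085931e-05]), 'tool_pos': array([134.18366616, 584.2674731 , 249.22594154]), 'tcp_rot': array([-1.79892257e+02, -5.98164269e-03,  1.67062316e+02]), 'ft_force': array([ 0.30353643, -1.86771546, -0.62839472]), 'wrist_torque': array([ 0.03141432, -0.04925797,  0.02650024]), 'grip_force': 0.0, 'finger_gap': 85.54093156233645}
top dict_keys(['vfov', 'cx', 'cy', 'rvec', 'tvec']) [[0.02, -0.98, 0.19, 386.42], [-1.0, -0.03, -0.03, -8.48], [0.03, -0.19, -0.98, 1006.06], [0.0, 0.0, 0.0, 1.0]] 369.56929074089766
side dict_keys(['vfov', 'cx', 'cy', 'rvec', 'tvec']) [[0.99, -0.06, 0.14, 423.47], [-0.15, -0.47, 0.87, -919.14], [0.02, -0.88, -0.47, 606.3], [0.0, 0.0, 0.0, 1.0]] 394.25382225782795
wrist dict_keys(['vfov', 'cx', 'cy', 'tool_from_camera']) [[0.22, 0.92, 0.31, 53.89], [0.97, -0.21, -0.07, 603.83], [-0.0, 0.32, -0.95, 373.51], [0.0, 0.0, 0.0, 1.0]] 318.6067746952931
```

View pics/top0.png

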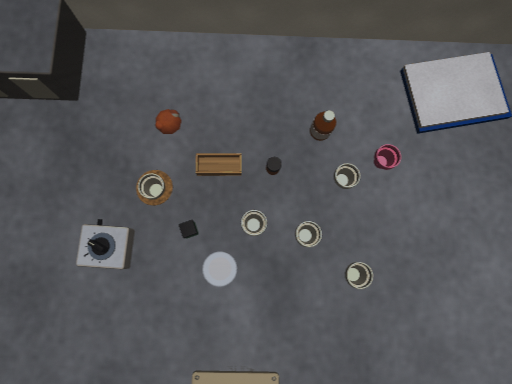

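View pics/side0.png

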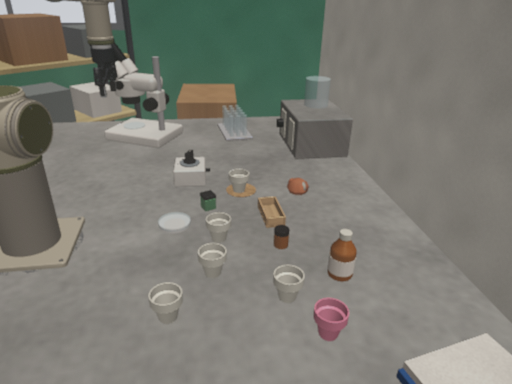

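```bash
python3 - <<'E'
from h import *
P=np.load("top0.npy"); im=cv2.imread("pics/top0.png")
z=P[...,2]; m=((z>9)&(P[...,0]<900)&(P[...,0]>150)).astype(np.uint8)
n,l,st,c=cv2.connectedComponentsWithStats(m)
for i in range(1,n):
    if st[i,4]<15: continue
    Q=P[l==i]; zt=np.percentile(Q[:,2],97); t=Q[Q[:,2]>zt-8]
    (cx,cy),(w,h),a=cv2.minAreaRect(t[:,:2].astype(np.float32))
    print(c[i].round(),st[i,4],"ztop",zt.round(1),"ctr",round(cx,1),round(cy,1),"size",round(w),round(h),round(a,1))
print("floor z", np.nanmedian(z[300:370,100:150]), np.nanmedian(z[300:370,400:500]), np.nanmedian(z[100:130,230:280]))
E
```

```text
[37. 72.] 4092 ztop 161.7 ctr 858.3 534.8 size 83 137 0.0
[456. 103.] 4214 ztop 39.2 ctr 854.5 -615.1 size 140 264 11.2
[168. 121.] 515 ztop 43.7 ctr 760.3 207.1 size 50 54 1.5
[323. 125.] 566 ztop 121.0 ctr 751.2 -222.0 size 26 27 66.1
[388. 156.] 458 ztop 65.5 ctr 664.5 -393.0 size 64 65 51.2
[218. 163.] 436 ztop 34.7 ctr 640.4 61.6 size 56 122 2.2
[274. 165.] 212 ztop 54.9 ctr 636.6 -87.6 size 38 37 0.7
[348. 175.] 424 ztop 65.5 ctr 608.6 -281.3 size 65 64 51.6
[151. 185.] 433 ztop 68.5 ctr 566.2 230.0 size 65 63 46.8
[254. 222.] 379 ztop 65.4 ctr 477.6 -37.1 size 64 61 1.4
[105. 246.] 2264 ztop 102.8 ctr 409.8 341.2 size 41 14 61.8
[189. 229.] 251 ztop 52.6 ctr 459.8 132.1 size 38 38 20.4
[310. 233.] 400 ztop 65.6 ctr 452.8 -176.9 size 64 64 1.1
[220. 268.] 944 ztop 18.1 ctr 359.9 49.5 size 89 87 1.6
[360. 275.] 463 ztop 65.5 ctr 352.1 -305.9 size 64 66 1.3
floor z -0.1966535931202884 0.07091165873441696 -0.23170893356223132
```

```bash
python3 - <<'E'
from h import *
im=cv2.imread("pics/top0.png"); cv2.imwrite("pics/crop1.png",cv2.resize(im[140:280,70:290],None,fx=3.6,fy=3.6,interpolation=cv2.INTER_CUBIC))
E
```

```text
(no output)
```

View pics/crop1.png

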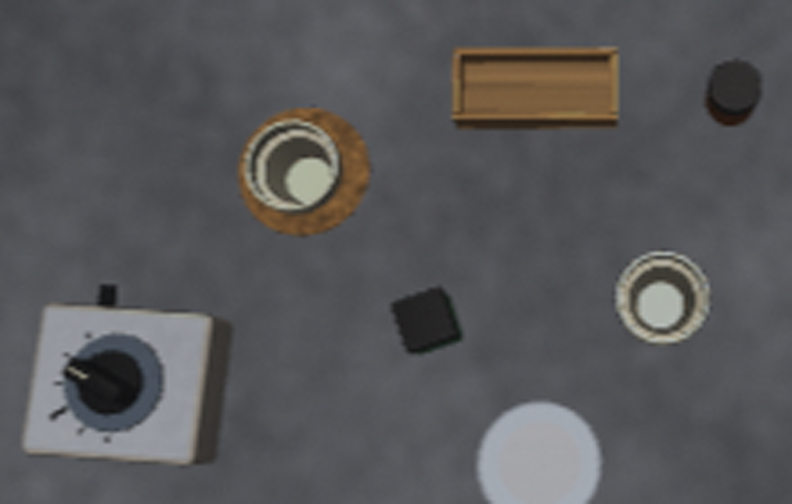

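```bash
cat >> h.py <<'E'
def plan(x,y,z,yaw):
    s=r.sense(); p=s["tool_pos"]; w=s["tcp_rot"]
    M=R.from_euler("xyz",w,degrees=True).as_matrix()
    cur=np.degrees(np.arctan2(M[1,0],M[0,0])); t=-(((yaw-cur)+180)%360-180)
    a=np.radians(yaw); d=np.array([x,y,z])-p
    s1=np.array([d[0]*np.cos(a)+d[1]*np.sin(a), d[0]*np.sin(a)-d[1]*np.cos(a), -d[2]])
    tilt=M.T@[0,0,-1]
    print("t",round(s["time"],1),"pos",p.round(1),"yaw",round(cur,1),"tilt",np.degrees(tilt[:2]).round(2),"gap",round(s["finger_gap"],1),"grip",s["grip_force"],"F",np.round(s["ft_force"],1))
    print(" turn az",round(t,1),f"({abs(t)/7.0:.1f} rows) then shift mm",s1.round(1),f"xy rows@38: {np.hypot(*s1[:2])/38:.1f}")
E
python3 - <<'E'
from h import *
print(r.tip_reach)
plan(409.8,341.2,230,61.8)
P=np.load("top0.npy"); im=cv2.imread("pics/top0.png")
# box-top edge yaw, dial mark by ray
m=(abs(P[...,2]-61)<4)&(P[...,1]>260)&(P[...,0]<480)&(P[...,0]>330)
print("box",cv2.minAreaRect(P[m][:,:2].astype(np.float32)))
m=(P[...,2]>26)&(P[...,2]<40)&(abs(P[...,0]-640)<40)&(abs(P[...,1]-61)<75)
print("kit",cv2.minAreaRect(P[m][:,:2].astype(np.float32)))
g=im[235:270,75:105].min(2); print(P[254,85],P[255,86])
E
```

```text
19.0
t 0.1 pos [134.2 584.4 249.5] yaw 167.1 tilt [-0.01  0.08] gap 85.3 grip 0.0 F [0.5 0.5 0.1]
 turn az 105.3 (15.0 rows) then shift mm [-84.1 357.8  19.5] xy rows@38: 9.7
box ((409.918701171875, 340.6943359375), (118.8585205078125, 103.62581634521484), 87.31524658203125)
kit ((640.44921875, 61.572505950927734), (56.299259185791016, 122.4201889038086), 2.172126531600952)
[389.26596435 381.80352457  60.51442291] [386.87544677 380.12036501  58.00973052]
```

```bash
H="python3 -m handwheel"
$H '[[0,0,0,0,0,7,0.085],[0,0,0,0,0,7,0.085],[0,0,0,0,0,7,0.085],[0,0,0,0,0,7,0.085],[0,0,0,0,0,7,0.085],[0,0,0,0,0,7,0.085],[0,0,0,0,0,7,0.085],[0,0,0,0,0,7,0.085]]' >/dev/null
$H '[[0,0,0,0,0,7,0.085],[0,0,0,0,0,7,0.085],[0,0,0,0,0,7,0.085],[0,0,0,0,0,7,0.085],[0,0,0,0,0,7,0.085],[0,0,0,0,0,7,0.085],[0,0,0,0,0,7,0.085]]' >/dev/null
$H '[[-0.0084,0.0358,0,0,0,0,0.085],[-0.0084,0.0358,0,0,0,0,0.085],[-0.0084,0.0358,0,0,0,0,0.085],[-0.0084,0.0358,0,0,0,0,0.085],[-0.0084,0.0358,0,0,0,0,0.085]]' >/dev/null
$H '[[-0.0084,0.0358,0,0,0,0,0.085],[-0.0084,0.0358,0,0,0,0,0.085],[-0.0084,0.0358,0,0,0,0,0.085],[-0.0084,0.0358,0,0,0,0,0.085],[-0.0084,0.0358,0,0,0,0,0.085],[0,0,0.01,0,0,0,0.085],[0,0,0.01,0,0,0,0.085],[0,0,0,0,0,0,0.085]]'
python3 - <<'E'
from h import *
plan(410,341,230,61.8)
im,d,P,T,k=snap("wrist"); cv2.imwrite("pics/w1.png",im); np.save("w1.npy",P)
E
```

```text
time: 2.48
tool_pos: [409.9, 342.1, 227.2]
tcp_rot: [-179.9, 0.2, 62.0]
ft_force: [-0.8, 0.6, -0.6]
finger_gap: 85.1
grip_force: 0.0
t 2.5 pos [409.9 342.1 227.2] yaw 62.0 tilt [0.22 0.15] gap 85.1 grip 0.0 F [-0.8  0.6 -0.6]
 turn az 0.2 (0.0 rows) then shift mm [-0.9  0.7 -2.8] xy rows@38: 0.0
```

View pics/w1.png

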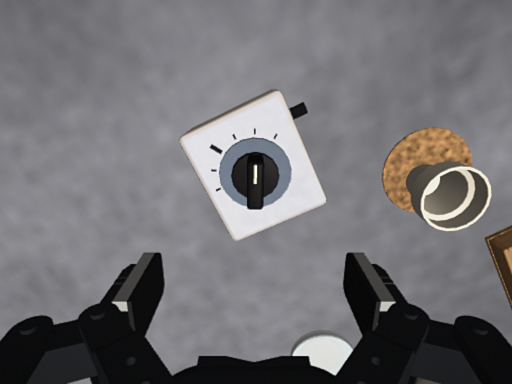

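```bash
python3 - <<'E'
from h import *
P=np.load("w1.npy"); im=cv2.imread("pics/w1.png")
Q=P[120:230,200:300].reshape(-1,3); t=Q[Q[:,2]>90]; rc=cv2.minAreaRect(t[:,:2].astype(np.float32)); print("bar",rc,np.nanmax(t[:,2]))
g=im[140:157,206:226].max(2); v,u=np.where(g<70); M=P[140:157,206:226][v,u]; mk=np.nanmean(M,0); print("mark",mk,len(v),u.mean()+206,v.mean()+140)
c=np.array(rc[0]); e=mk[:2]-c; print("mark r",np.hypot(*e),"theta",np.degrees(np.arctan2(e[1],-e[0])))
w=im[150:215,235:275].min(2)>150; print("ptr",np.nanmean(P[150:215,235:275][w],0))
plan(*c,95,61.8)
E
```

```text
bar ((412.0591735839844, 343.8339538574219), (41.20232391357422, 13.474828720092773), 62.166343688964844) 106.78204221847284
mark [390.68660518 380.5289268   61.28232986] 36 215.77777777777777 148.66666666666666
mark r 42.46537082893447 theta 59.7818271537424
ptr [396.91683868 316.23583863  67.34487914]
t 2.5 pos [409.6 342.8 228.2] yaw 62.1 tilt [0.18 0.13] gap 84.9 grip 0.0 F [-0.7  0.9 -0.6]
 turn az 0.3 (0.0 rows) then shift mm [  2.1   1.6 133.2] xy rows@38: 0.1
```

```bash
H="python3 -m handwheel"
$H '[[0.001,0.0005,0.034,0,0,0,0.085],[0,0,0.034,0,0,0,0.085],[0,0,0.034,0,0,0,0.05],[0,0,0.030,0,0,0,0.04],[0,0,0,0,0,0,0.03],[0,0,0,0,0,0,0.012],[0,0,0,0,0,0,0.0],[0,0,0,0,0,0,0.0]]' 40
$H '[[0,0,0,0,0,0,0.0],[0,0,0,0,0,0,0.0],[0,0,0,0,0,0,0.0],[0,0,0,0,0,0,0.0]]'
python3 -c "
from h import *
plan(411,342,95,120)"
```

```text
time: 3.2
tool_pos: [413.0, 345.3, 101.4]
tcp_rot: [179.9, -0.2, 62.1]
ft_force: [-13.2, 3.8, 10.9]
finger_gap: 12.9
grip_force: 41.8
time: 3.53
tool_pos: [412.9, 345.3, 101.5]
tcp_rot: [180.0, -0.2, 62.1]
ft_force: [-5.9, 2.2, 4.6]
finger_gap: 12.9
grip_force: 40.7
t 3.5 pos [412.9 345.3 101.5] yaw 62.1 tilt [-0.25 -0.03] gap 12.9 grip 40.738118290901184 F [-5.9  2.2  4.6]
 turn az -57.9 (8.3 rows) then shift mm [-1.9 -3.3  6.5] xy rows@38: 0.1
```

```bash
H="python3 -m handwheel"
$H '[[0,0,0,0,0,-5,0],[0,0,0,0,0,-5,0],[0,0,0,0,0,-5,0],[0,0,0,0,0,-5,0],[0,0,0,0,0,-5,0],[0,0,0,0,0,-5,0],[0,0,0,0,0,-5,0],[0,0,0,0,0,-5,0]]'
$H '[[0,0,0,0,0,-6,0],[0,0,0,0,0,-6,0],[0,0,0,0,0,-6,0],[0,0,0,0,0,0,0],[0,0,0,0,0,0,0]]'
```

```text
time: 4.2
tool_pos: [411.2, 345.7, 101.4]
tcp_rot: [-180.0, -0.2, 102.3]
ft_force: [-14.8, 3.2, 11.3]
finger_gap: 13.1
grip_force: 41.7
time: 4.62
tool_pos: [410.4, 345.4, 101.4]
tcp_rot: [-180.0, -0.2, 120.2]
ft_force: [-18.5, 1.3, 15.3]
finger_gap: 13.4
grip_force: 42.2
```

Open, rise to 230, and check the dial with the wrist camera.

```bash
H="python3 -m handwheel"
$H '[[0,0,0,0,0,0,0.085],[0,0,0,0,0,0,0.085],[0,0,0,0,0,0,0.085],[0,0,0,0,0,0,0.085],[0,0,-0.033,0,0,0,0.085],[0,0,-0.033,0,0,0,0.085],[0,0,-0.033,0,0,0,0.085],[0,0,-0.033,0,0,0,0.085]]'
$H '[[0,0,0,0,0,0,0.085],[0,0,0,0,0,0,0.085]]'
python3 - <<'E'
from h import *
im,d,P,T,k=snap("wrist"); cv2.imwrite("pics/w2.png",im); np.save("w2.npy",P)
Q=P[100:250,180:320].reshape(-1,3); t=Q[Q[:,2]>90]; rc=cv2.minAreaRect(t[:,:2].astype(np.float32)); print("bar",rc)
plan(459.8,132.1,200,20.4)
im,d,P,T,k=snap("top"); cv2.imwrite("pics/top1.png",im)
z=P[...,2]; m=((z>9)&(P[...,0]<900)&(P[...,0]>150)).astype(np.uint8)
n,l,st,c=cv2.connectedComponentsWithStats(m)
for i in range(1,n):
    if st[i,4]<15: continue
    Q=P[l==i]; zt=np.percentile(Q[:,2],97); t=Q[Q[:,2]>zt-8]
    print(c[i].round(),zt.round(1),cv2.minAreaRect(t[:,:2].astype(np.float32)))
cv2.imwrite("pics/crop2.png",np.hstack([cv2.imread("pics/w2.png"),cv2.resize(im,None,fx=.55,fy=1)])[:, :793])
E
```

```text
time: 5.28
tool_pos: [412.2, 343.2, 232.0]
tcp_rot: [180.0, 0.0, 120.0]
ft_force: [0.9, 0.7, 0.1]
finger_gap: 84.9
grip_force: 0.0
time: 5.45
tool_pos: [413.9, 344.4, 233.8]
tcp_rot: [179.6, -0.0, 120.0]
ft_force: [0.4, 0.8, -0.5]
finger_gap: 84.9
grip_force: 0.0
bar ((411.7712097167969, 344.16094970703125), (13.802616119384766, 41.05370330810547), 29.775226593017578)
t 5.5 pos [412.9 343.7 231.4] yaw 120.0 tilt [-0.   -0.14] gap 85.1 grip 0.0 F [-0.1  0.3 -0.3]
 turn az 99.6 (14.2 rows) then shift mm [-29.8 214.7  31.4] xy rows@38: 5.7
[37. 72.] 161.6 ((858.67138671875, 534.231689453125), (135.6415557861328, 81.99115753173828), 89.87602996826172)
[456. 103.] 39.0 ((854.1084594726562, -616.199462890625), (139.56614685058594, 265.01953125), 10.854902267456055)
[168. 121.] 43.6 ((760.02783203125, 206.71055603027344), (49.04656982421875, 56.52141571044922), 78.19055938720703)
[323. 125.] 120.9 ((750.0270385742188, -221.52085876464844), (26.5155029296875, 25.002107620239258), 62.27165985107422)
[388. 156.] 65.1 ((664.5902099609375, -393.6612854003906), (64.08193969726562, 64.449356079101
[... 502 characters left out ...]
. 290.] 639.0 ((300.58050537109375, 209.26953125), (95.03763580322266, 33.534751892089844), 34.285865783691406)
[254. 222.] 65.3 ((477.641845703125, -37.01258850097656), (63.96369552612305, 61.62537384033203), 0.5340669751167297)
[189. 229.] 52.5 ((459.89697265625, 132.25584411621094), (37.734825134277344, 37.533599853515625), 20.887006759643555)
[309. 233.] 65.4 ((452.74713134765625, -176.89610290527344), (63.7309684753418, 63.91564178466797), 89.45275115966797)
[220. 268.] 18.5 ((359.7293701171875, 49.4562873840332), (89.65908813476562, 86.54065704345703), 1.606787085533142)
[360. 275.] 65.1 ((352.43096923828125, -304.82763671875), (64.30567932128906, 64.72635650634766), 71.97502899169922)
```

View pics/crop2.png

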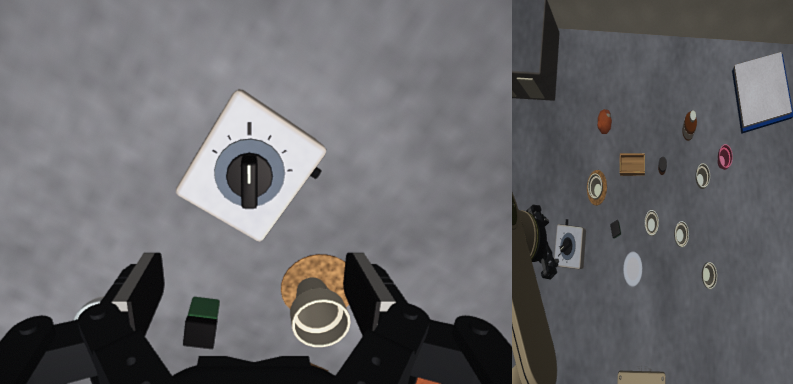

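```bash
python3 -c "
from h import *
plan(460.5,133.5,130,110.9)"
```

```text
t 5.5 pos [412.1 343.3 229.9] yaw 120.0 tilt [0.01 0.01] gap 85.2 grip 0.0 F [-0.5  0.4 -0.9]
 turn az 9.1 (1.3 rows) then shift mm [-213.2  -29.7   99.9] xy rows@38: 5.7
```

```bash
H="python3 -m handwheel"
$H '[[0,0,0,0,0,4.5,0.085],[0,0,0,0,0,4.6,0.085],[-0.0355,-0.005,0,0,0,0,0.085],[-0.0355,-0.005,0,0,0,0,0.085],[-0.0355,-0.005,0,0,0,0,0.085],[-0.0355,-0.005,0,0,0,0,0.085],[-0.0355,-0.005,0,0,0,0,0.085],[-0.0355,-0.005,0,0,0,0,0.085]]' >/dev/null
$H '[[0,0,0.033,0,0,0,0.085],[0,0,0.033,0,0,0,0.085],[0,0,0.033,0,0,0,0.085],[0,0,0,0,0,0,0.085],[0,0,0,0,0,0,0.085]]'
python3 - <<'E'
from h import *
im,d,P,T,k=snap("wrist"); cv2.imwrite("pics/w3.png",im)
m=(P[...,2]>44)&(P[...,2]<58)&(np.hypot(P[...,0]-460,P[...,1]-133)<40)
print(cv2.minAreaRect(P[m][:,:2].astype(np.float32)))
plan(460.5,133.5,47,110.9)
E
```

```text
time: 6.63
tool_pos: [457.6, 133.2, 128.4]
tcp_rot: [-179.6, -0.1, 110.9]
ft_force: [0.6, -0.2, -0.2]
finger_gap: 84.7
grip_force: 0.0
((462.0198669433594, 134.66456604003906), (38.18492126464844, 38.34439468383789), 21.089574813842773)
t 6.7 pos [459.6 133.7 131. ] yaw 111.0 tilt [-0.03  0.15] gap 84.8 grip 0.0 F [0.  1.3 1. ]
 turn az 0.1 (0.0 rows) then shift mm [-0.6  0.8 84. ] xy rows@38: 0.0
```

```bash
H="python3 -m handwheel"
$H '[[0,0.0015,0.030,0,0,0,0.085],[0,0,0.030,0,0,0,0.085],[0,0,0.022,0,0,0,0.085],[0,0,0,0,0,0,0.085],[0,0,0,0,0,0,0.02],[0,0,0,0,0,0,0.02],[0,0,0,0,0,0,0.02],[0,0,0,0,0,0,0.02]]' 40
python3 -m handwheel '[[0,0,0,0,0,0,0.02],[0,0,0,0,0,0,0.02]]'
$H '[[0,0,-0.03,0,0,0,0.02],[0,0,-0.03,0,0,0,0.02],[0,0,-0.03,0,0,0,0.02],[0,0,0,0,0,6.5,0.02],[0,0,0,0,0,6.5,0.02],[0,0,0,0,0,6,0.02]]'
python3 -c "
from h import *
plan(642,30,137,91.9)"
```

```text
time: 7.35
tool_pos: [463.5, 134.8, 51.7]
tcp_rot: [179.8, 0.0, 111.0]
ft_force: [-1.6, -1.3, 0.8]
finger_gap: 38.1
grip_force: 0.3
time: 7.52
tool_pos: [463.6, 134.8, 51.8]
tcp_rot: [179.8, 0.0, 111.0]
ft_force: [-0.7, 0.7, 7.5]
finger_gap: 37.0
grip_force: 40.6
time: 8.02
tool_pos: [462.8, 134.6, 141.5]
tcp_rot: [179.8, -0.0, 91.6]
ft_force: [-0.2, 0.5, -0.9]
finger_gap: 37.4
grip_force: 41.0
t 8.0 pos [462.8 134.6 141.5] yaw 91.6 tilt [-0.03 -0.2 ] gap 37.4 grip 40.99273324012756 F [-0.2  0.5 -0.9]
 turn az -0.3 (0.0 rows) then shift mm [-110.5  175.6    4.5] xy rows@38: 5.5
```

```bash
H="python3 -m handwheel"
$H '[[-0.0184,0.0294,0,0,0,0,0.02],[-0.0184,0.0294,0,0,0,0,0.02],[-0.0184,0.0294,0,0,0,0,0.02],[-0.0184,0.0294,0,0,0,0,0.02],[-0.0184,0.0294,0,0,0,0,0.02],[-0.0184,0.0294,0,0,0,0,0.02],[0,0,0,0,0,0,0.02],[0,0,0,0,0,0,0.02]]'
$H '[[0,0,0,0,0,0,0.02],[0,0,0,0,0,0,0.02],[0,0,0,0,0,0,0.02],[0,0,0,0,0,0,0.02]]'
python3 - <<'E'
from h import *
im,d,P,T,k=snap("wrist"); cv2.imwrite("pics/w4.png",im); np.save("w4.npy",P)
plan(642,30,137,91.9)
m=(P[...,2]>27)&(P[...,2]<40)&(abs(P[...,0]-642)<45)&(abs(P[...,1]-63)<80)
print(cv2.minAreaRect(P[m][:,:2].astype(np.float32)))
m=(P[...,2]<12)&(P[...,2]>2.5)&(abs(P[...,0]-642)<45)&(abs(P[...,1]-63)<80); print(cv2.minAreaRect(P[m][:,:2].astype(np.float32)),m.sum())
E
```

```text
time: 8.68
tool_pos: [642.9, 28.9, 139.2]
tcp_rot: [-180.0, 0.0, 91.9]
ft_force: [0.4, 0.2, -0.6]
finger_gap: 36.9
grip_force: 41.0
time: 9.02
tool_pos: [641.4, 30.8, 140.0]
tcp_rot: [180.0, 0.0, 92.0]
ft_force: [-0.0, -0.7, -0.3]
finger_gap: 36.9
grip_force: 41.0
t 9.1 pos [641.5  30.8 140. ] yaw 92.0 tilt [ 0.   -0.04] gap 37.0 grip 41.01570725440979 F [ 1.3 -1.  -0.4]
 turn az 0.1 (0.0 rows) then shift mm [-0.8  0.5  3. ] xy rows@38: 0.0
((643.0288696289062, 65.2916259765625), (56.150718688964844, 119.19606018066406), 2.1092684268951416)
((640.8179321289062, 65.9646987915039), (83.40641784667969, 151.63519287109375), 1.2057586908340454) 7375
```

View pics/w4.png

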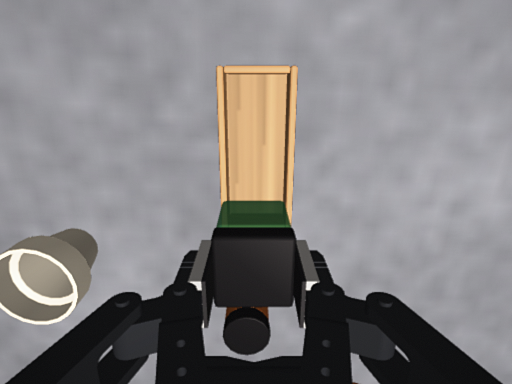

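```bash
python3 - <<'E'
from h import *
P=np.load("w4.npy"); v,u=np.mgrid[:384,:512]
m=(P[...,2]>120)&(P[...,2]<150)&(u>205)&(u<305)&(v>225)&(v<308)
Q=P[m]; print(np.median(Q,0))
for lo,hi in((240,260),(270,300)):
    q=P[lo:hi,214:294]; q=q[(q[...,2]>134)&(q[...,2]<148)]; print(q[:,0].min(),q[:,0].max(),q[:,1].mean(),q[:,2].mean())
q=P[200:228,216:292]; mm=(q[...,2]>85)&(q[...,2]<145); print(q[mm].min(0),q[mm].max(0))
# box long wall tops near several y
for y in (60,80,100):
    m=(P[...,2]>28)&(P[...,2]<38)&(abs(P[...,1]-y)<5)&(abs(P[...,0]-642)<45); x=P[m][:,0]; print(y,x.min(),x.max(),(x.min()+x.max())/2, P[m][:,2].mean())
E
```

```text
[642.02435642  36.71939866 138.65470847]
623.8229796379247 659.410159786396 44.062179389616084 138.77097117256235
623.6745746270893 661.4211779596179 25.797876047188197 138.75000195988474
[622.9732073   46.44989278  91.25951648] [659.94636578  51.05274282 129.30521446]
60 615.2292281465943 670.843209759851 643.0362189532227 32.21302321159607
80 614.4380456283787 670.3364887203057 642.3872671743422 32.16641538565528
100 613.7771240967116 669.6913262820606 641.734225189386 32.096610123977484
```

```bash
H="python3 -m handwheel"
$H '[[0,0.0015,0.02,0,0,0,0.02],[0,0,0.015,0,0,0,0.02],[0,0,0,0,0,0,0.02],[0,0,0.015,0,0,0,0.02],[0,0,0.015,0,0,0,0.02],[0,0,0.01,0,0,0,0.02],[0,0,0,0,0,0,0.02],[0,0,0,0,0,0,0.02]]'
$H '[[0,0,0.003,0,0,0,0.02],[0,0,0.003,0,0,0,0.02],[0,0,0,0,0,0,0.02]]'
```

```text
time: 9.73
tool_pos: [642.8, 30.3, 64.2]
tcp_rot: [-179.9, -0.0, 92.0]
ft_force: [-0.1, -0.2, -1.0]
finger_gap: 36.8
grip_force: 41.0
time: 9.98
tool_pos: [643.5, 30.1, 58.6]
tcp_rot: [180.0, 0.0, 92.0]
ft_force: [0.2, -0.6, -0.8]
finger_gap: 37.1
grip_force: 41.0
```

```bash
H="python3 -m handwheel"
$H '[[0,0,0.0015,0,0,0,0.02],[0,0,0.0015,0,0,0,0.02],[0,0,0.001,0,0,0,0.02],[0,0,0,0,0,0,0.02]]'
```

```text
time: 10.32
tool_pos: [643.8, 30.1, 56.8]
tcp_rot: [179.9, 0.0, 92.0]
ft_force: [-8.4, 0.1, 14.7]
finger_gap: 37.1
grip_force: 42.9
```

```bash
H="python3 -m handwheel"
$H '[[0,0,-0.001,0,0,0,0.06],[0,0,0,0,0,0,0.06],[0,0,0,0,0,0,0.085],[0,0,0,0,0,0,0.085],[0,0,-0.02,0,0,0,0.085],[0,0,-0.033,0,0,0,0.085],[0,0,-0.033,0,0,0,0.085],[0,0,-0.033,0,0,0,0.085]]'
$H '[[0,0,0,0,0,0,0.085],[0,0,0,0,0,0,0.085],[0,0,0,0,0,0,0.085]]'
python3 - <<'E'
from h import *
im,d,P,T,k=snap("wrist"); cv2.imwrite("pics/w5.png",im)
plan(639.5,-86,180,91.9)
Q=P[(P[...,2]>45)&(P[...,2]<75)&(np.hypot(P[...,0]-643,P[...,1]-31)<40)]; print("square",cv2.minAreaRect(Q[:,:2].astype(np.float32)),np.median(Q[:,2]))
Q=P[(P[...,2]>42)&(P[...,2]<70)&(np.hypot(P[...,0]-639,P[...,1]+86)<50)]; print("round",len(Q),len(Q) and (cv2.minEnclosingCircle(Q[:,:2].astype(np.float32)),np.median(Q[:,2])))
E
```

```text
time: 10.98
tool_pos: [642.7, 30.2, 174.8]
tcp_rot: [-179.9, -0.0, 92.0]
ft_force: [0.5, 0.6, 0.3]
finger_gap: 85.1
grip_force: 0.0
time: 11.23
tool_pos: [643.2, 30.2, 173.9]
tcp_rot: [-180.0, -0.0, 92.0]
ft_force: [-0.5, 0.0, -1.2]
finger_gap: 85.0
grip_force: 0.0
t 11.3 pos [642.5  30.2 172.6] yaw 92.0 tilt [-0.01  0.13] gap 85.3 grip 0.0 F [-1.1  0.2 -0. ]
 turn az 0.1 (0.0 rows) then shift mm [-116.    -6.8   -7.4] xy rows@38: 3.1
square ((644.3750610351562, 30.90612030029297), (38.10109329223633, 37.96394348144531), 2.1091766357421875) 55.49941174873865
round 1411 (((640.0430908203125, -85.65982818603516), 20.20075798034668), np.float64(52.41055546830256))
```

View pics/w5.png

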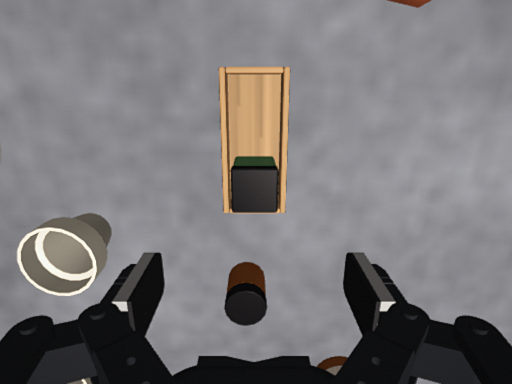

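```bash
H="python3 -m handwheel"
$H '[[-0.029,-0.0017,0,0,0,0,0.085],[-0.029,-0.0017,0,0,0,0,0.085],[-0.029,-0.0016,0,0,0,0,0.085],[-0.029,-0.0016,0,0,0,0,0.085],[0,0,0.033,0,0,0,0.085],[0,0,0.033,0,0,0,0.085],[0,0,0.020,0,0,0,0.085],[0,0,0.010,0,0,0,0.085]]'
python3 -c "
from h import *
plan(640.5,-85.5,50,91.9)"
```

```text
time: 11.95
tool_pos: [636.5, -85.5, 71.6]
tcp_rot: [-179.5, -0.1, 91.9]
ft_force: [-1.4, -0.5, -0.5]
finger_gap: 84.8
grip_force: 0.0
t 11.9 pos [636.5 -85.5  71.6] yaw 91.9 tilt [-0.14  0.54] gap 84.8 grip 0.0 F [-1.4 -0.5 -0.5]
 turn az 0.0 (0.0 rows) then shift mm [-0.1  4.  21.6] xy rows@38: 0.1
```

```bash
H="python3 -m handwheel"
$H '[[0,0.001,0.015,0,0,0,0.085],[0,0,0.010,0,0,0,0.085],[0,0,0,0,0,0,0.085],[0,0,0,0,0,0,0.02],[0,0,0,0,0,0,0.02],[0,0,0,0,0,0,0.02],[0,0,0,0,0,0,0.02],[0,0,0,0,0,0,0.02]]' 40
$H '[[0,0,0,0,0,0,0.02],[0,0,0,0,0,0,0.02]]'
```

```text
time: 12.62
tool_pos: [642.9, -86.2, 55.2]
tcp_rot: [179.8, 0.0, 92.0]
ft_force: [-1.1, 0.5, 5.1]
finger_gap: 38.4
grip_force: 40.4
time: 12.78
tool_pos: [642.9, -86.2, 55.2]
tcp_rot: [179.8, 0.0, 92.0]
ft_force: [-0.6, 0.3, 7.0]
finger_gap: 38.2
grip_force: 40.5
```

```bash
H="python3 -m handwheel"
$H '[[0,0,-0.03,0,0,0,0.02],[0,0,-0.03,0,0,0,0.02],[0,0,-0.03,0,0,0,0.02],[0,0,0,0,0,0,0.02],[0.03,0,0,0,0,0,0.02],[0.03,0,0,0,0,0,0.02],[0.03,0,0,0,0,0,0.02],[0.03,0,0,0,0,0,0.02]]'
$H '[[0.03,0,0,0,0,0,0.02],[0.028,0,0,0,0,0,0.02],[0,0,0,0,0,0,0.02],[0,0,0,0,0,0,0.02],[0,0,0,0,0,0,0.02],[0,0,0,0,0,0,0.02],[0,0,0,0,0,0,0.02],[0,0,0,0,0,0,0.02]]'
python3 - <<'E'
from h import *
im,d,P,T,k=snap("wrist"); cv2.imwrite("pics/w6.png",im); np.save("w6.npy",P)
plan(642,92,145,91.9)
v,u=np.mgrid[:384,:512]
Q=P[(P[...,2]>132)&(P[...,2]<150)&(u>205)&(u<305)&(v>220)&(v<312)]
z=np.median(Q[:,2]); Q=Q[abs(Q[:,2]-z)<3]; Q=Q[abs(Q[:,1]-92)<24];print("lid",z,cv2.minAreaRect(Q[:,:2].astype(np.float32)))
for y in (30,45,100,110,115,120): 
    m=(P[...,2]>28)&(P[...,2]<38)&(abs(P[...,1]-y)<4)&(abs(P[...,0]-642)<45); x=P[m][:,0]
    if len(x): print(y,x.min(),x.max(),(x.min()+x.max())/2)
E
```

```text
time: 13.45
tool_pos: [637.4, 34.9, 143.5]
tcp_rot: [180.0, -0.0, 91.9]
ft_force: [0.2, -0.2, -1.0]
finger_gap: 38.4
grip_force: 40.5
time: 14.12
tool_pos: [635.7, 90.8, 143.3]
tcp_rot: [-180.0, 0.0, 91.9]
ft_force: [-0.2, -0.7, -0.1]
finger_gap: 38.5
grip_force: 40.5
t 14.2 pos [635.7  90.9 143.3] yaw 91.9 tilt [0.01 0.  ] gap 38.6 grip 40.47676742076874 F [ 0.7 -0.6 -1. ]
 turn az -0.0 (0.0 rows) then shift mm [ 0.9  6.3 -1.7] xy rows@38: 0.2
lid 140.6192761531054 ((634.9946899414062, 91.11764526367188), (39.79566955566406, 44.12375259399414), 82.31478118896484)
45 668.7466317070653 669.7397077446028 669.243169725834
100 613.8189334564349 669.6668766189863 641.7429050377107
110 613.768586047099 669.2568398105452 641.5127129288221
115 613.7566453288528 668.9355658950476 641.3461056119502
120 612.9200745331799 669.1792813723042 641.0496779527421
```

```bash
H="python3 -m handwheel"
$H '[[0,0.007,0.0,0,0,0,0.02],[0,0,0.02,0,0,0,0.02],[0,0,0.015,0,0,0,0.02],[0,0,0,0,0,0,0.02],[0,0,0.015,0,0,0,0.02],[0,0,0.015,0,0,0,0.02],[0,0,0.010,0,0,0,0.02],[0,0,0,0,0,0,0.02]]'
$H '[[0,0,0.002,0,0,0,0.02],[0,0,0.002,0,0,0,0.02],[0,0,0.002,0,0,0,0.02],[0,0,0,0,0,0,0.02]]'
```

```text
time: 14.83
tool_pos: [640.6, 91.9, 65.0]
tcp_rot: [-179.7, 0.0, 92.0]
ft_force: [-0.8, -0.1, -1.3]
finger_gap: 38.3
grip_force: 40.6
time: 15.17
tool_pos: [642.9, 92.2, 62.7]
tcp_rot: [180.0, -0.0, 92.0]
ft_force: [-0.6, -0.5, -0.8]
finger_gap: 38.5
grip_force: 40.6
```

```bash
H="python3 -m handwheel"
$H '[[0,0,0.0015,0,0,0,0.02],[0,0,0.0015,0,0,0,0.02],[0,0,0.001,0,0,0,0.02],[0,0,0.001,0,0,0,0.02],[0,0,0,0,0,0,0.02]]'
```

```text
time: 15.58
tool_pos: [643.2, 92.3, 60.1]
tcp_rot: [179.9, 0.0, 92.0]
ft_force: [-10.1, -0.5, 16.8]
finger_gap: 38.1
grip_force: 42.1
```

```bash
H="python3 -m handwheel"
$H '[[0,0,-0.001,0,0,0,0.06],[0,0,0,0,0,0,0.06],[0,0,0,0,0,0,0.085],[0,0,0,0,0,0,0.085],[0,0,-0.02,0,0,0,0.085],[0,0,-0.035,0,0,0,0.085],[0,0,-0.035,0,0,0,0.085],[0,0,-0.035,0,0,0,0.085]]' >/dev/null
$H '[[0,0,-0.035,0,0,0,0.085],[0,0,-0.035,0,0,0,0.085],[0,0,0,0,0,0,0.085],[0,0,0,0,0,0,0.085],[0,0,0,0,0,0,0.085]]'
python3 - <<'E'
from h import *
im,d,P,T,k=snap("wrist"); cv2.imwrite("pics/w7.png",im)
for n,x,y in(("sq",643,31),("rd",642,92)):
    Q=P[(P[...,2]>48)&(P[...,2]<75)&(np.hypot(P[...,0]-x,P[...,1]-y)<29)]; print(n,cv2.minAreaRect(Q[:,:2].astype(np.float32)),np.median(Q[:,2]))
Q=P[(P[...,2]>60)&(P[...,2]<80)&(np.hypot(P[...,0]-568,P[...,1]-232)<50)]; print("base",len(Q),len(Q) and (cv2.minEnclosingCircle(Q[:,:2].astype(np.float32)),np.median(Q[:,2])))
plan(479,-36,230,91.9)
E
```

```text
time: 16.67
tool_pos: [642.4, 92.2, 252.7]
tcp_rot: [-180.0, 0.0, 92.0]
ft_force: [0.4, 0.2, -0.8]
finger_gap: 84.9
grip_force: 0.0
sq ((644.6104125976562, 30.331958770751953), (37.766666412353516, 39.1837272644043), 1.1854228973388672) 55.49125486631709
rd ((644.0541381835938, 92.66769409179688), (38.446990966796875, 39.43259811401367), 1.2561981678009033) 57.52873466468151
base 659 (((568.541259765625, 231.8199005126953), 32.85541915893555), np.float64(67.1923295211277))
t 16.7 pos [641.9  92.1 251.4] yaw 92.0 tilt [0.   0.15] gap 85.5 grip 0.0 F [-0.2  0.6 -0.2]
 turn az 0.1 (0.0 rows) then shift mm [-122.7 -167.    21.4] xy rows@38: 5.5
```

```bash
H="python3 -m handwheel"
$H '[[-0.0205,-0.0277,0,0,0,0,0.085],[-0.0205,-0.0277,0,0,0,0,0.085],[-0.0205,-0.0277,0,0,0,0,0.085],[-0.0205,-0.0277,0,0,0,0,0.085],[-0.0205,-0.0277,0,0,0,0,0.085],[-0.0205,-0.0277,0.02,0,0,0,0.085],[0,0,0.035,0,0,0,0.085],[0,0,0.035,0,0,0,0.085]]'>/dev/null
$H '[[0,0,0.03,0,0,0,0.085],[0,0,0,0,0,0,0.085],[0,0,0,0,0,0,0.085],[0,0,0,0,0,0,0.085],[0,0,0,0,0,0,0.085]]'
cat >> h.py <<'E'
def cup(P,x,y,zr=64,rad=45):
    Q=P[(abs(P[...,2]-zr)<7)&(np.hypot(P[...,0]-x,P[...,1]-y)<rad)]
    c,rr=cv2.minEnclosingCircle(Q[:,:2].astype(np.float32)); print("cup",np.round(c,1),"r",round(rr,1),"z",np.median(Q[:,2]).round(1),len(Q)); return c
E
python3 - <<'E'
from h import *
im,d,P,T,k=snap("wrist"); cv2.imwrite("pics/w8.png",im)
c=cup(P,479,-35); plan(*c,59,91.9)
E
```

```text
time: 17.8
tool_pos: [482.1, -36.6, 135.4]
tcp_rot: [179.8, 0.0, 92.0]
ft_force: [0.5, -0.4, -0.0]
finger_gap: 84.6
grip_force: 0.0
cup [480.9 -35.3] r 33.0 z 64.0 1944
t 17.9 pos [482.3 -36.6 135.6] yaw 92.0 tilt [ 0.04 -0.19] gap 84.9 grip 0.0 F [-0.7  0.8  0.3]
 turn az 0.1 (0.0 rows) then shift mm [ 1.3 -1.3 76.6] xy rows@38: 0.0
```

```bash
H="python3 -m handwheel"
$H '[[0.001,-0.001,0.03,0,0,0,0.085],[0,0,0.03,0,0,0,0.085],[0,0,0.016,0,0,0,0.085],[0,0,0,0,0,0,0.085],[0,0,0,0,0,0,0.085],[0,0,0,0,0,0,0.05],[0,0,0,0,0,0,0.05],[0,0,0,0,0,0,0.05]]' 30
$H '[[0,0,0,0,0,0,0.05],[0,0,0,0,0,0,0.05],[0,0,0,0,0,0,0.05]]'
python3 -c "
from h import *
plan(568.5,231.8,250,91.9)"
```

```text
time: 18.52
tool_pos: [481.6, -35.8, 59.9]
tcp_rot: [179.8, 0.0, 92.0]
ft_force: [-1.8, 1.1, 8.4]
finger_gap: 64.0
grip_force: 32.6
time: 18.77
tool_pos: [481.6, -35.8, 59.9]
tcp_rot: [179.8, 0.0, 92.0]
ft_force: [-1.0, 0.5, 6.9]
finger_gap: 64.1
grip_force: 32.6
t 18.8 pos [481.6 -35.8  59.9] yaw 92.0 tilt [ 0.05 -0.23] gap 64.1 grip 32.63541590888053 F [-1.   0.5  6.9]
 turn az 0.1 (0.0 rows) then shift mm [ 264.6   95.8 -190.1] xy rows@38: 7.4
```

```bash
H="python3 -m handwheel"
$H '[[0,0,-0.015,0,0,0,0.05],[0,0,-0.03,0,0,0,0.05],[0,0,-0.035,0,0,0,0.05],[0,0,-0.035,0,0,0,0.05],[0,0,-0.035,0,0,0,0.05],[0,0,0,0,0,0,0.05]]'
$H '[[0.0331,0.012,0,0,0,0,0.05],[0.0331,0.012,0,0,0,0,0.05],[0.0331,0.012,0,0,0,0,0.05],[0.0331,0.012,0,0,0,0,0.05],[0.0331,0.012,0,0,0,0,0.05],[0.0331,0.012,0,0,0,0,0.05],[0.0331,0.012,0,0,0,0,0.05],[0.0331,0.012,0,0,0,0,0.05]]' >/dev/null
$H '[[0,0,0,0,0,0,0.05],[0,0,0,0,0,0,0.05],[0,0,0,0,0,0,0.05],[0,0,0,0,0,0,0.05],[0,0,0,0,0,0,0.05]]'
python3 - <<'E'
from h import *
im,d,P,T,k=snap("wrist"); cv2.imwrite("pics/w9.png",im); np.save("w9.npy",P)
plan(568.5,231.8,180,91.9)
print("held"); s=r.sense(); p=s["tool_pos"]; cup(P,p[0],p[1],p[2]+4); print("base"); cup(P,568.5,231.8,67)
E
```

```text
time: 19.27
tool_pos: [484.1, -36.3, 217.2]
tcp_rot: [179.2, 0.2, 92.0]
ft_force: [1.9, -0.6, 0.4]
finger_gap: 64.4
grip_force: 34.1
time: 20.35
tool_pos: [566.6, 231.3, 207.8]
tcp_rot: [180.0, 0.0, 91.9]
ft_force: [0.7, -0.4, 0.1]
finger_gap: 64.2
grip_force: 34.1
t 20.4 pos [566.7 231.3 207.8] yaw 91.9 tilt [-0.   -0.04] gap 64.0 grip 34.09597820369527 F [-0.6  0.   0.1]
 turn az -0.0 (0.0 rows) then shift mm [ 0.4  1.9 27.8] xy rows@38: 0.0
held
cup [566.5 238.4] r 44.4 z 211.8 6253
base
cup [568.5 232.7] r 32.9 z 67.3 693
```

View pics/w9.png

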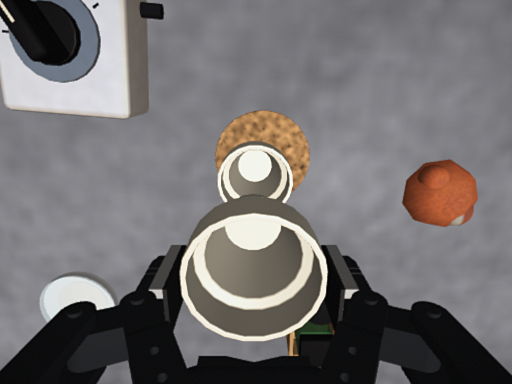

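```bash
H="python3 -m handwheel"
$H '[[0.0005,0.002,0.02,0,0,0,0.05],[0,0,0.02,0,0,0,0.05],[0,0,0.02,0,0,0,0.05],[0,0,0.02,0,0,0,0.05],[0,0,0.01,0,0,0,0.05],[0,0,0.01,0,0,0,0.05],[0,0,0.01,0,0,0,0.05],[0,0,0,0,0,0,0.05]]'
$H '[[0,0,0.002,0,0,0,0.05],[0,0,0.002,0,0,0,0.05],[0,0,0.002,0,0,0,0.05],[0,0,0,0,0,0,0.05]]'
```

```text
time: 21.07
tool_pos: [567.7, 232.5, 95.6]
tcp_rot: [-179.9, 0.0, 91.9]
ft_force: [0.2, 0.4, -0.1]
finger_gap: 64.1
grip_force: 34.1
time: 21.4
tool_pos: [568.8, 233.1, 91.6]
tcp_rot: [180.0, -0.0, 92.0]
ft_force: [-1.2, 0.3, -0.9]
finger_gap: 64.1
grip_force: 34.1
```

```bash
H="python3 -m handwheel"
$H '[[-0.0005,0,0.002,0,0,0,0.05],[0,0,0.0015,0,0,0,0.05],[0,0,0.001,0,0,0,0.05],[0,0,0.001,0,0,0,0.05],[0,0,0,0,0,0,0.05],[0,0,0,0,0,0,0.05]]'
$H '[[0,0,0.001,0,0,0,0.05],[0,0,0.001,0,0,0,0.05],[0,0,0,0,0,0,0.05]]'
```

```text
time: 21.9
tool_pos: [568.5, 232.5, 85.7]
tcp_rot: [-180.0, 0.0, 92.0]
ft_force: [0.4, -1.1, 0.3]
finger_gap: 64.3
grip_force: 34.1
time: 22.15
tool_pos: [569.1, 232.7, 84.9]
tcp_rot: [179.9, -0.0, 92.0]
ft_force: [-1.7, -0.5, 6.6]
finger_gap: 63.9
grip_force: 34.9
```

```bash
H="python3 -m handwheel"
$H '[[0,0,0,0,0,0,0.085],[0,0,0,0,0,0,0.085],[0,0,0,0,0,0,0.085],[0,0,-0.01,0,0,0,0.085],[0,0,-0.025,0,0,0,0.085],[0,0,-0.035,0,0,0,0.085],[0,0,-0.035,0,0,0,0.085],[0,0,-0.035,0,0,0,0.085]]' >/dev/null
$H '[[0,0,0,0,0,0,0.085],[0,0,0,0,0,0,0.085],[0,0,0,0,0,0,0.085]]'
python3 - <<'E'
from h import *
im,d,P,T,k=snap("wrist"); cv2.imwrite("pics/w10.png",im)
cup(P,568.5,232.3,89); plan(456,-175.2,220,91.9)
E
```

```text
time: 23.07
tool_pos: [568.5, 232.5, 224.1]
tcp_rot: [180.0, -0.0, 92.0]
ft_force: [0.2, -0.9, 0.3]
finger_gap: 85.3
grip_force: 0.0
cup [569.6 233. ] r 33.0 z 89.2 1099
t 23.1 pos [567.9 232.3 222.7] yaw 92.0 tilt [0.03 0.1 ] gap 84.6 grip 0.0 F [-0.3 -0.1 -1. ]
 turn az 0.1 (0.0 rows) then shift mm [-403.6 -125.3    2.7] xy rows@38: 11.1
```

```bash
H="python3 -m handwheel"
$H '[[-0.0367,-0.0114,0,0,0,0,0.085],[-0.0367,-0.0114,0,0,0,0,0.085],[-0.0367,-0.0114,0,0,0,0,0.085],[-0.0367,-0.0114,0,0,0,0,0.085],[-0.0367,-0.0114,0,0,0,0,0.085],[-0.0367,-0.0114,0,0,0,0,0.085],[-0.0367,-0.0114,0,0,0,0,0.085],[-0.0367,-0.0114,0,0,0,0,0.085]]' >/dev/null
$H '[[-0.0367,-0.0114,0,0,0,0,0.085],[-0.0367,-0.0114,0,0,0,0,0.085],[-0.0367,-0.0114,0,0,0,0,0.085],[0,0,0.03,0,0,0,0.085],[0,0,0.03,0,0,0,0.085],[0,0,0.03,0,0,0,0.085],[0,0,0,0,0,0,0.085],[0,0,0,0,0,0,0.085]]' >/dev/null
$H '[[0,0,0,0,0,0,0.085],[0,0,0,0,0,0,0.085],[0,0,0,0,0,0,0.085]]'
python3 - <<'E'
from h import *
im,d,P,T,k=snap("wrist"); cv2.imwrite("pics/w11.png",im)
c=cup(P,456,-175.2); plan(*c,59,91.9)
E
```

```text
time: 24.7
tool_pos: [458.4, -175.7, 136.0]
tcp_rot: [179.8, 0.1, 92.0]
ft_force: [0.5, -0.2, 1.0]
finger_gap: 84.6
grip_force: 0.0
cup [ 455.2 -176.1] r 33.3 z 64.0 1944
t 24.8 pos [ 458.2 -175.6  135.7] yaw 92.0 tilt [ 0.08 -0.15] gap 85.5 grip 0.0 F [-0.1 -0.4 -0.2]
 turn az 0.1 (0.0 rows) then shift mm [-0.4 -3.  76.7] xy rows@38: 0.1
```

```bash
H="python3 -m handwheel"
$H '[[-0.0005,-0.003,0.03,0,0,0,0.085],[0,0,0.03,0,0,0,0.085],[0,0,0.016,0,0,0,0.085],[0,0,0,0,0,0,0.085],[0,0,0,0,0,0,0.085],[0,0,0,0,0,0,0.05],[0,0,0,0,0,0,0.05],[0,0,0,0,0,0,0.05]]' 30 >/dev/null
$H '[[0,0,0,0,0,0,0.05],[0,0,0,0,0,0,0.05],[0,0,0,0,0,0,0.05]]'
$H '[[0,0,-0.015,0,0,0,0.05],[0,0,-0.03,0,0,0,0.05],[0,0,-0.035,0,0,0,0.05],[0,0,-0.035,0,0,0,0.05],[0,0,-0.035,0,0,0,0.05],[0,0,-0.02,0,0,0,0.05]]' >/dev/null
$H '[[0,0,0,0,0,0,0.05],[0,0,0,0,0,0,0.05],[0,0,0,0,0,0,0.05]]' >/dev/null
python3 -c "
from h import *
plan(569.2,232.7,220,91.9)"
```

```text
time: 25.67
tool_pos: [455.6, -176.7, 60.4]
tcp_rot: [179.8, 0.1, 92.0]
ft_force: [-1.6, 0.5, 5.3]
finger_gap: 65.2
grip_force: 32.3
t 26.4 pos [ 454.  -175.8  227.9] yaw 92.0 tilt [ 0.02 -0.03] gap 65.6 grip 33.690678142011166 F [-0.3  0.2 -0.8]
 turn az 0.1 (0.0 rows) then shift mm [404.5 128.7   7.9] xy rows@38: 11.2
```

```bash
H="python3 -m handwheel"
$H '[[0.0337,0.0107,0,0,0,0,0.05],[0.0337,0.0107,0,0,0,0,0.05],[0.0337,0.0107,0,0,0,0,0.05],[0.0337,0.0107,0,0,0,0,0.05],[0.0337,0.0107,0,0,0,0,0.05],[0.0337,0.0107,0,0,0,0,0.05]]' >/dev/null
$H '[[0.0337,0.0107,0,0,0,0,0.05],[0.0337,0.0107,0,0,0,0,0.05],[0.0337,0.0107,0,0,0,0,0.05],[0.0337,0.0107,0,0,0,0,0.05],[0.0337,0.0107,0,0,0,0,0.05],[0.0337,0.0107,0,0,0,0,0.05]]' >/dev/null
$H '[[0,0,0,0,0,0,0.05],[0,0,0,0,0,0,0.05],[0,0,0.02,0,0,0,0.05],[0,0,0.02,0,0,0,0.05],[0,0,0,0,0,0,0.05],[0,0,0,0,0,0,0.05],[0,0,0,0,0,0,0.05]]' >/dev/null
python3 -c "
from h import *
plan(569.2,232.5,107,91.9)"
```

```text
t 28.0 pos [568.5 231.9 188.3] yaw 91.9 tilt [0.01 0.01] gap 65.5 grip 33.70863223448396 F [-0.8  0.2 -0.1]
 turn az 0.0 (0.0 rows) then shift mm [ 0.6  0.7 81.3] xy rows@38: 0.0
```

```bash
H="python3 -m handwheel"
$H '[[0.0005,0.0005,0.02,0,0,0,0.05],[0,0,0.02,0,0,0,0.05],[0,0,0.015,0,0,0,0.05],[0,0,0.015,0,0,0,0.05],[0,0,0.005,0,0,0,0.05],[0,0,0.002,0,0,0,0.05],[0,0,0,0,0,0,0.05],[0,0,0,0,0,0,0.05]]'
$H '[[0,0,0.001,0,0,0,0.05],[0,0,0.001,0,0,0,0.05],[0,0,0.001,0,0,0,0.05],[0,0,0,0,0,0,0.05],[0,0,0,0,0,0,0.05]]'
```

```text
time: 28.67
tool_pos: [570.0, 233.4, 112.6]
tcp_rot: [179.9, -0.0, 92.0]
ft_force: [0.0, 0.5, -0.5]
finger_gap: 65.3
grip_force: 33.7
time: 29.08
tool_pos: [569.0, 233.2, 107.8]
tcp_rot: [-180.0, 0.0, 92.0]
ft_force: [0.5, 0.7, -0.3]
finger_gap: 65.2
grip_force: 33.7
```

```bash
H="python3 -m handwheel"
$H '[[0,0,0.001,0,0,0,0.05],[0,0,0.001,0,0,0,0.05],[0,0,0,0,0,0,0.05]]'
$H '[[0,0,0,0,0,0,0.085],[0,0,0,0,0,0,0.085],[0,0,0,0,0,0,0.085],[0,0,-0.01,0,0,0,0.085],[0,0,-0.025,0,0,0,0.085],[0,0,-0.035,0,0,0,0.085],[0,0,-0.035,0,0,0,0.085],[0,0,-0.035,0,0,0,0.085]]' >/dev/null
$H '[[0,0,0,0,0,0,0.085],[0,0,0,0,0,0,0.085],[0,0,0,0,0,0,0.085]]'
python3 - <<'E'
from h import *
im,d,P,T,k=snap("wrist"); cv2.imwrite("pics/w12.png",im)
cup(P,568.5,232.3,111); plan(611,-279.8,240,91.9)
E
```

```text
time: 29.33
tool_pos: [569.8, 233.6, 107.5]
tcp_rot: [179.9, -0.0, 92.0]
ft_force: [-1.5, -0.2, 8.0]
finger_gap: 65.4
grip_force: 34.5
time: 30.25
tool_pos: [569.0, 233.2, 246.0]
tcp_rot: [180.0, -0.0, 92.0]
ft_force: [-0.4, 0.2, 0.5]
finger_gap: 85.0
grip_force: 0.0
cup [569.9 234. ] r 33.1 z 111.2 1108
t 30.3 pos [568.4 233.  244.6] yaw 92.0 tilt [0.03 0.11] gap 85.1 grip 0.0 F [ 0.6  0.6 -0.7]
 turn az 0.1 (0.0 rows) then shift mm [-514.    25.6    4.6] xy rows@38: 13.5
```

```bash
H="python3 -m handwheel"
$H '[[-0.0367,0.0018,0,0,0,0,0.085],[-0.0367,0.0018,0,0,0,0,0.085],[-0.0367,0.0018,0,0,0,0,0.085],[-0.0367,0.0018,0,0,0,0,0.085],[-0.0367,0.0018,0,0,0,0,0.085],[-0.0367,0.0018,0,0,0,0,0.085],[-0.0367,0.0018,0,0,0,0,0.085]]' >/dev/null
$H '[[-0.0367,0.0018,0,0,0,0,0.085],[-0.0367,0.0018,0,0,0,0,0.085],[-0.0367,0.0018,0,0,0,0,0.085],[-0.0367,0.0018,0,0,0,0,0.085],[-0.0367,0.0018,0,0,0,0,0.085],[-0.0367,0.0018,0,0,0,0,0.085],[-0.0367,0.0018,0,0,0,0,0.085],[0,0,0,0,0,0,0.085]]' >/dev/null
$H '[[0,0,0.035,0,0,0,0.085],[0,0,0.035,0,0,0,0.085],[0,0,0.035,0,0,0,0.085],[0,0,0,0,0,0,0.085],[0,0,0,0,0,0,0.085],[0,0,0,0,0,0,0.085],[0,0,0,0,0,0,0.085]]'
python3 - <<'E'
from h import *
im,d,P,T,k=snap("wrist"); cv2.imwrite("pics/w13.png",im)
c=cup(P,611,-279.8); plan(*c,59,91.9)
E
```

```text
time: 32.13
tool_pos: [613.3, -280.1, 144.0]
tcp_rot: [179.8, 0.1, 92.0]
ft_force: [0.6, -0.3, 0.1]
finger_gap: 85.2
grip_force: 0.0
cup [ 611.6 -279.9] r 33.1 z 64.1 1771
t 32.2 pos [ 613.5 -280.2  144.3] yaw 92.0 tilt [ 0.15 -0.24] gap 85.3 grip 0.0 F [-0.   0.5  0. ]
 turn az 0.1 (0.0 rows) then shift mm [ 0.3 -1.8 85.3] xy rows@38: 0.0
```

View pics/w13.png

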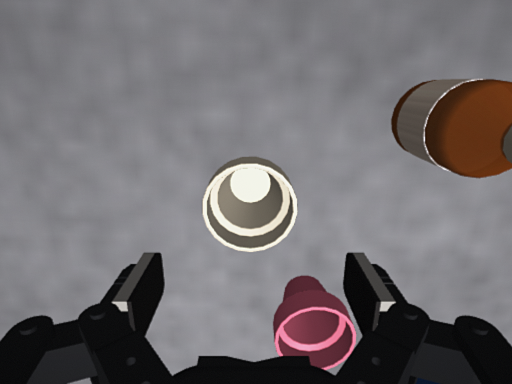

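```bash
H="python3 -m handwheel"
$H '[[0.0005,-0.002,0.035,0,0,0,0.085],[0,0,0.034,0,0,0,0.085],[0,0,0.016,0,0,0,0.085],[0,0,0,0,0,0,0.085],[0,0,0,0,0,0,0.085],[0,0,0,0,0,0,0.05],[0,0,0,0,0,0,0.05],[0,0,0,0,0,0,0.05]]' 30 >/dev/null
$H '[[0,0,0,0,0,0,0.05],[0,0,0,0,0,0,0.05],[0,0,0,0,0,0,0.05]]'
$H '[[0,0,-0.015,0,0,0,0.05],[0,0,-0.03,0,0,0,0.05],[0,0,-0.035,0,0,0,0.05],[0,0,-0.035,0,0,0,0.05],[0,0,-0.035,0,0,0,0.05],[0,0,-0.03,0,0,0,0.05],[0,0,-0.01,0,0,0,0.05]]' >/dev/null
$H '[[0,0,0,0,0,0,0.05],[0,0,0,0,0,0,0.05],[0,0,0,0,0,0,0.05]]' >/dev/null
python3 -c "
from h import *
plan(569.3,233.0,240,91.9)"
```

```text
time: 33.1
tool_pos: [611.8, -280.2, 59.7]
tcp_rot: [179.7, 0.2, 92.0]
ft_force: [-1.6, 0.2, 6.8]
finger_gap: 64.3
grip_force: 33.2
t 33.9 pos [ 609.  -278.5  243.8] yaw 92.0 tilt [-0.08  0.14] gap 63.9 grip 33.61878955853172 F [-0.6  0.  -0.4]
 turn az 0.1 (0.0 rows) then shift mm [512.6 -22.7   3.8] xy rows@38: 13.5
```

```bash
H="python3 -m handwheel"
$H '[[0.0366,-0.0016,0,0,0,0,0.05],[0.0366,-0.0016,0,0,0,0,0.05],[0.0366,-0.0016,0,0,0,0,0.05],[0.0366,-0.0016,0,0,0,0,0.05],[0.0366,-0.0016,0,0,0,0,0.05],[0.0366,-0.0016,0,0,0,0,0.05],[0.0366,-0.0016,0,0,0,0,0.05]]' >/dev/null
$H '[[0.0366,-0.0016,0,0,0,0,0.05],[0.0366,-0.0016,0,0,0,0,0.05],[0.0366,-0.0016,0,0,0,0,0.05],[0.0366,-0.0016,0,0,0,0,0.05],[0.0366,-0.0016,0,0,0,0,0.05],[0.0366,-0.0016,0,0,0,0,0.05],[0.0366,-0.0016,0,0,0,0,0.05]]' >/dev/null
$H '[[0,0,0,0,0,0,0.05],[0,0,0,0,0,0,0.05],[0,0,0.02,0,0,0,0.05],[0,0,0.015,0,0,0,0.05],[0,0,0,0,0,0,0.05],[0,0,0,0,0,0,0.05],[0,0,0,0,0,0,0.05]]' >/dev/null
python3 -c "
from h import *
plan(569.3,233.2,128.7,91.9)"
```

```text
t 35.7 pos [569.9 231.5 210.8] yaw 91.9 tilt [0.02 0.04] gap 64.2 grip 33.60447271261364 F [-0.3 -0.5 -0.1]
 turn az 0.0 (0.0 rows) then shift mm [ 1.7 -0.5 82.1] xy rows@38: 0.0
```

```bash
H="python3 -m handwheel"
$H '[[0.0015,0,0.02,0,0,0,0.05],[0,0,0.02,0,0,0,0.05],[0,0,0.015,0,0,0,0.05],[0,0,0.015,0,0,0,0.05],[0,0,0.005,0,0,0,0.05],[0,0,0.003,0,0,0,0.05],[0,0,0,0,0,0,0.05],[0,0,0,0,0,0,0.05]]'
$H '[[0,0,0.001,0,0,0,0.05],[0,0,0.001,0,0,0,0.05],[0,0,0.001,0,0,0,0.05],[0,0,0,0,0,0,0.05],[0,0,0,0,0,0,0.05]]'
```

```text
time: 36.35
tool_pos: [570.6, 234.0, 134.3]
tcp_rot: [179.9, -0.0, 92.0]
ft_force: [0.3, 0.4, -0.4]
finger_gap: 64.5
grip_force: 33.6
time: 36.77
tool_pos: [569.8, 233.9, 129.9]
tcp_rot: [180.0, 0.0, 92.0]
ft_force: [0.1, -1.1, -0.7]
finger_gap: 64.5
grip_force: 33.6
```

```bash
H="python3 -m handwheel"
$H '[[0,0,0.001,0,0,0,0.05],[0,0,0.001,0,0,0,0.05],[0,0,0.001,0,0,0,0.05],[0,0,0,0,0,0,0.05]]'
$H '[[0,0,0,0,0,0,0.085],[0,0,0,0,0,0,0.085],[0,0,0,0,0,0,0.085],[0,0,-0.01,0,0,0,0.085],[0,0,-0.025,0,0,0,0.085],[0,0,-0.035,0,0,0,0.085],[0,0,-0.035,0,0,0,0.085],[0,0,-0.025,0,0,0,0.085]]' >/dev/null
$H '[[0,0,0,0,0,0,0.085],[0,0,0,0,0,0,0.085],[0,0,0,0,0,0,0.085]]'
python3 - <<'E'
from h import *
im,d,P,T,k=snap("wrist"); cv2.imwrite("pics/w14.png",im)
cup(P,568.5,232.3,133); plan(355,-303.7,250,91.9)
E
```

```text
time: 37.1
tool_pos: [570.7, 234.2, 128.6]
tcp_rot: [179.9, -0.0, 92.0]
ft_force: [-1.7, -0.7, 9.5]
finger_gap: 63.8
grip_force: 34.6
time: 38.02
tool_pos: [569.6, 233.8, 256.7]
tcp_rot: [-180.0, 0.0, 92.0]
ft_force: [-0.1, -0.3, -1.1]
finger_gap: 85.0
grip_force: 0.0
cup [570.8 234.2] r 33.3 z 133.2 1211
t 38.1 pos [569.1 233.7 255.6] yaw 92.0 tilt [0.03 0.12] gap 84.9 grip 0.0 F [-0.2  0.3 -1.3]
 turn az 0.1 (0.0 rows) then shift mm [-530.  -231.8    5.6] xy rows@38: 15.2
```

```bash
H="python3 -m handwheel"
$H '[[-0.0331,-0.0145,0,0,0,0,0.085],[-0.0331,-0.0145,0,0,0,0,0.085],[-0.0331,-0.0145,0,0,0,0,0.085],[-0.0331,-0.0145,0,0,0,0,0.085],[-0.0331,-0.0145,0,0,0,0,0.085],[-0.0331,-0.0145,0,0,0,0,0.085],[-0.0331,-0.0145,0,0,0,0,0.085],[-0.0331,-0.0145,0,0,0,0,0.085]]' >/dev/null
$H '[[-0.0331,-0.0145,0,0,0,0,0.085],[-0.0331,-0.0145,0,0,0,0,0.085],[-0.0331,-0.0145,0,0,0,0,0.085],[-0.0331,-0.0145,0,0,0,0,0.085],[-0.0331,-0.0145,0,0,0,0,0.085],[-0.0331,-0.0145,0,0,0,0,0.085],[-0.0331,-0.0145,0,0,0,0,0.085],[-0.0331,-0.0145,0,0,0,0,0.085]]' >/dev/null
$H '[[0,0,0,0,0,0,0.085],[0,0,0.035,0,0,0,0.085],[0,0,0.035,0,0,0,0.085],[0,0,0.035,0,0,0,0.085],[0,0,0,0,0,0,0.085],[0,0,0,0,0,0,0.085],[0,0,0,0,0,0,0.085],[0,0,0,0,0,0,0.085]]'
python3 - <<'E'
from h import *
im,d,P,T,k=snap("wrist"); cv2.imwrite("pics/w15.png",im)
c=cup(P,355,-303.7); plan(*c,59,91.9)
E
```

```text
time: 40.07
tool_pos: [357.2, -304.3, 154.4]
tcp_rot: [179.9, 0.2, 92.0]
ft_force: [-0.4, -0.1, -0.0]
finger_gap: 85.2
grip_force: 0.0
cup [ 354.7 -304.1] r 33.1 z 64.1 1626
t 40.1 pos [ 357.3 -304.5  154.5] yaw 92.0 tilt [ 0.17 -0.15] gap 85.0 grip 0.0 F [ 0.5 -0.6 -0.2]
 turn az 0.1 (0.0 rows) then shift mm [ 0.4 -2.6 95.5] xy rows@38: 0.1
```

```bash
H="python3 -m handwheel"
$H '[[0.0005,-0.0025,0.035,0,0,0,0.085],[0,0,0.034,0,0,0,0.085],[0,0,0.026,0,0,0,0.085],[0,0,0,0,0,0,0.085],[0,0,0,0,0,0,0.085],[0,0,0,0,0,0,0.05],[0,0,0,0,0,0,0.05],[0,0,0,0,0,0,0.05]]' 30 >/dev/null
$H '[[0,0,0,0,0,0,0.05],[0,0,0,0,0,0,0.05],[0,0,0,0,0,0,0.05]]'
$H '[[0,0,-0.015,0,0,0,0.05],[0,0,-0.03,0,0,0,0.05],[0,0,-0.035,0,0,0,0.05],[0,0,-0.035,0,0,0,0.05],[0,0,-0.035,0,0,0,0.05],[0,0,-0.035,0,0,0,0.05],[0,0,-0.02,0,0,0,0.05]]' >/dev/null
$H '[[0,0,0,0,0,0,0.05],[0,0,0,0,0,0,0.05],[0,0,0,0,0,0,0.05]]' >/dev/null
python3 -c "
from h import *
plan(570,233.7,250,91.9)"
```

```text
time: 41.03
tool_pos: [355.1, -304.7, 60.1]
tcp_rot: [179.8, 0.2, 92.0]
ft_force: [-2.3, 0.9, 7.0]
finger_gap: 64.6
grip_force: 32.2
t 41.9 pos [ 353.5 -303.   262.2] yaw 92.0 tilt [ 0.04 -0.04] gap 64.3 grip 34.12384546478279 F [-0.4 -0.8 -1.2]
 turn az 0.1 (0.0 rows) then shift mm [529.2 234.2  12.2] xy rows@38: 15.2
```

```bash
H="python3 -m handwheel"
$H '[[0.0331,0.0146,0,0,0,0,0.05],[0.0331,0.0146,0,0,0,0,0.05],[0.0331,0.0146,0,0,0,0,0.05],[0.0331,0.0146,0,0,0,0,0.05],[0.0331,0.0146,0,0,0,0,0.05],[0.0331,0.0146,0,0,0,0,0.05],[0.0331,0.0146,0,0,0,0,0.05],[0.0331,0.0146,0,0,0,0,0.05]]' >/dev/null
$H '[[0.0331,0.0146,0,0,0,0,0.05],[0.0331,0.0146,0,0,0,0,0.05],[0.0331,0.0146,0,0,0,0,0.05],[0.0331,0.0146,0,0,0,0,0.05],[0.0331,0.0146,0,0,0,0,0.05],[0.0331,0.0146,0,0,0,0,0.05],[0.0331,0.0146,0,0,0,0,0.05],[0.0331,0.0146,0,0,0,0,0.05]]' >/dev/null
$H '[[0,0,0,0,0,0,0.05],[0,0,0,0,0,0,0.05],[0,0,0.02,0,0,0,0.05],[0,0,0.01,0,0,0,0.05],[0,0,0,0,0,0,0.05],[0,0,0,0,0,0,0.05],[0,0,0,0,0,0,0.05]]' >/dev/null
python3 -c "
from h import *
plan(570,233.7,151,91.9)"
```

```text
t 43.8 pos [568.9 233.6 232.3] yaw 91.9 tilt [ 0.   -0.01] gap 64.5 grip 34.12254120223224 F [ 0.2  0.4 -0.5]
 turn az 0.0 (0.0 rows) then shift mm [ 0.1  1.1 81.3] xy rows@38: 0.0
```

```bash
H="python3 -m handwheel"
$H '[[0,0.0007,0.02,0,0,0,0.05],[0,0,0.02,0,0,0,0.05],[0,0,0.015,0,0,0,0.05],[0,0,0.015,0,0,0,0.05],[0,0,0.004,0,0,0,0.05],[0,0,0.002,0,0,0,0.05],[0,0,0,0,0,0,0.05],[0,0,0,0,0,0,0.05]]'
$H '[[0,0,0.001,0,0,0,0.05],[0,0,0.001,0,0,0,0.05],[0,0,0.001,0,0,0,0.05],[0,0,0,0,0,0,0.05],[0,0,0,0,0,0,0.05]]'
```

```text
time: 44.45
tool_pos: [570.4, 234.5, 157.5]
tcp_rot: [179.9, -0.0, 92.0]
ft_force: [0.3, 0.1, -0.1]
finger_gap: 64.2
grip_force: 34.1
time: 44.87
tool_pos: [569.5, 234.3, 152.8]
tcp_rot: [-180.0, 0.0, 92.0]
ft_force: [0.9, 0.1, -0.5]
finger_gap: 63.9
grip_force: 34.1
```

```bash
H="python3 -m handwheel"
$H '[[0,0,0.001,0,0,0,0.05],[0,0,0.001,0,0,0,0.05],[0,0,0.001,0,0,0,0.05],[0,0,0,0,0,0,0.05],[0,0,0,0,0,0,0.05]]'
```

```text
time: 45.28
tool_pos: [570.5, 234.6, 151.1]
tcp_rot: [179.9, -0.0, 92.0]
ft_force: [0.5, 0.5, 5.7]
finger_gap: 64.3
grip_force: 34.6
```

```bash
H="python3 -m handwheel"
$H '[[0,0,0,0,0,0,0.085],[0,0,0,0,0,0,0.085],[0,0,0,0,0,0,0.085],[0,0,-0.01,0,0,0,0.085],[0,0,-0.025,0,0,0,0.085],[0,0,-0.035,0,0,0,0.085],[0,0,-0.035,0,0,0,0.085],[0,0,-0.025,0,0,0,0.085]]' >/dev/null
$H '[[0,0,0,0,0,0,0.085],[0,0,0,0,0,0,0.085],[0,0,0,0,0,0,0.085]]'
python3 - <<'E'
from h import *
im,d,P,T,k=snap("wrist"); cup(P,568.5,232.3,155)
E
$H '[[-0.035,-0.015,0,0,0,0,0.085],[-0.035,-0.015,0,0,0,0,0.085],[-0.035,-0.015,0,0,0,0,0.085],[-0.035,-0.015,0,0,0,0,0.085],[-0.035,-0.015,0,0,0,0,0.085],[-0.035,-0.015,0,0,0,0,0.085],[-0.035,-0.015,0,0,0,0,0.085],[-0.035,-0.015,0,0,0,0,0.085]]' >/dev/null
$H '[[-0.035,-0.015,0,0,0,0,0.085],[-0.035,-0.015,0,0,0,0,0.085],[-0.035,-0.015,0,0,0,0,0.085],[-0.035,-0.015,0,0,0,0,0.085],[0,0,0,0,0,0,0.085],[0,0,0,0,0,0,0.085],[0,0,0,0,0,0,0.085],[0,0,0,0,0,0,0.085]]'
python3 - <<'E'
from h import *
im,d,P,T,k=snap("top"); a=im[90:290,60:300]
im2,_,P2,_,_=snap("side"); b=im2[140:260,150:340]
cv2.imwrite("pics/final.png",np.vstack([cv2.resize(a,(480,400)),cv2.resize(b,(480,200))]))
for n,x,y,z0,z1 in(("sq",642,29,45,75),("rd",641,91,45,75),("stack",567,231,140,175),("bar",411,342,92,110)):
    Q=P[(P[...,2]>z0)&(P[...,2]<z1)&(np.hypot(P[...,0]-x,P[...,1]-y)<(30 if n in("sq","rd") else 45))]; print(n,cv2.minAreaRect(Q[:,:2].astype(np.float32)),np.median(Q[:,2]))
E
```

```text
time: 46.2
tool_pos: [569.4, 234.3, 279.6]
tcp_rot: [-180.0, 0.0, 92.0]
ft_force: [-0.1, 0.4, -0.7]
finger_gap: 85.2
grip_force: 0.0
cup [570.7 235. ] r 33.3 z 155.1 1192
time: 47.58
tool_pos: [404.2, -190.4, 279.0]
tcp_rot: [-179.9, -0.1, 92.0]
ft_force: [0.1, -0.1, 0.2]
finger_gap: 85.4
grip_force: 0.0
sq ((641.2080688476562, 28.511375427246094), (37.14254379272461, 34.678871154785156), 1.7231965065002441) 54.58017440921026
rd ((641.65673828125, 98.46206665039062), (37.300655364990234, 37.92069625854492), 89.59235382080078) 56.27124282959778
stack ((568.172119140625, 232.70880126953125), (65.68803405761719, 63.5088996887207), 46.863006591796875) 152.83539845693724
bar ((410.33294677734375, 341.09503173828125), (14.276012420654297, 41.80818176269531), 30.458900451660156) 102.99375015893713
```

View pics/final.png

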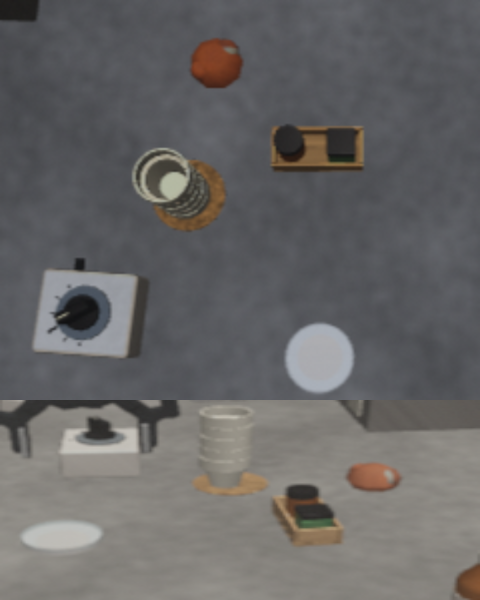

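```bash
H="python3 -m handwheel"
$H '[[0.033,0.03,0,0,0,0,0.085],[0.033,0.03,0,0,0,0,0.085],[0.033,0.03,0,0,0,0,0.085],[0.033,0.03,0,0,0,0,0.085],[0.033,0.03,0,0,0,0,0.085],[0.033,0.03,0,0,0,0,0.085],[0.033,0.03,0,0,0,0,0.085],[0,0.03,0,0,0,0,0.085]]' >/dev/null
$H '[[0,0,0.03,0,0,0,0.085],[0,0,0.03,0,0,0,0.085],[0,0,0,0,0,0,0.085],[0,0,0,0,0,0,0.085],[0,0,0,0,0,0,0.085],[0,0,0,0,0,0,0.085]]'
python3 - <<'E'
from h import *
im,d,P,T,k=snap("wrist"); cv2.imwrite("pics/w16.png",im)
for n,x,y in(("sq",643.5,30.5),("rd",643,97)):
    Q=P[(P[...,2]>49)&(P[...,2]<75)&(np.hypot(P[...,0]-x,P[...,1]-y)<27)]; z=np.median(Q[:,2])
    L=Q[abs(Q[:,2]-z)<4]; a,*_=np.linalg.lstsq(np.c_[L[:,:2]-L[:,:2].mean(0),np.ones(len(L))],L[:,2],rcond=None)
    print(n,cv2.minAreaRect(L[:,:2].astype(np.float32)),z,"slope",a.round(3),len(L))
E
```

```text
time: 48.85
tool_pos: [623.7, 32.1, 222.7]
tcp_rot: [179.8, 0.0, 92.0]
ft_force: [0.2, -1.2, 0.3]
finger_gap: 84.9
grip_force: 0.0
sq ((644.4663696289062, 30.816070556640625), (37.883785247802734, 37.982177734375), 2.0852723121643066) 55.53381742302082 slope [ 2.0000e-03 -1.3000e-02  5.5467e+01] 1548
rd ((644.6288452148438, 100.55644226074219), (38.78150177001953, 38.62867736816406), 64.65390014648438) 57.57493776964347 slope [-1.0000e-03 -2.0000e-03  5.7545e+01] 1634
```

View pics/w16.png

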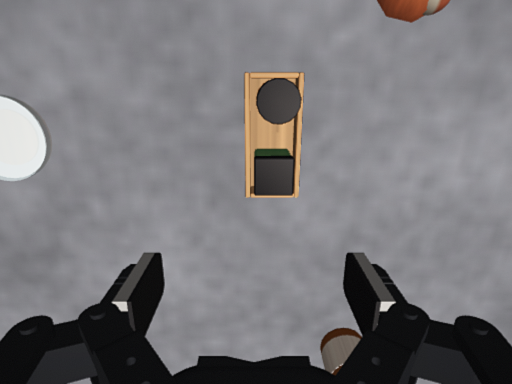

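```bash
python3 -c "
from bench import r
print(r.hand_in())"
```

```text
the job is handed in; nothing more can be done
None
```

I handed the job in at about 49 s: the dial points at the long thick mark, all four loose cups are nested in the cup on the mat, and both jars stand upright on the wooden box's floor. There was no slide case in view, and the round jar shifted about 8 mm in the box after I placed it but stayed upright. The hand-in returned no verdict.

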